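# One stroke of the bench crank press: close a mould

### The arm

A 6-joint arm with a two-finger parallel gripper is mounted at the origin on the work surface. World frame = base frame: x ahead of the robot, y to its left, z up, the work surface at z = 0. Lengths are in m, angles in rad, forces in N, time in s.
With the tool pointing down it reaches from about 0.325 to 0.75 m from the base axis. Payload 7.6 kg.
Tool frame: the origin (TCP) lies on the centre line of the jaws, within the pads' length; the fingertips stand 17 mm ahead of it and the grasp point (between the pads) lies 2 mm behind it; z points along the fingers, y is the line along which they close (so a half turn about z gives the same grasp; the last joint's range is limited). The gripper opens to 85 mm and grips with 20 to 120 N. Pads are 22 mm wide; open, the fingers measure 114 mm over their backs; the gripper's body (76 mm by 85 mm) begins 54 mm behind the grasp point. The pads swing forward as they close: fully open they stand 13 mm farther back than shut.
Start: joints at [-1.271, 0.052, 1.401, -0, 1.689, -0.07], TCP at [0.19, -0.49, 0.248] pointing down, gripper open.
Joint ranges: [-2.9, 2.9], [-0.91, 2.17], [0.12, 2.37], [-1.06, 4.2], [0.26, 2.73], [-2.93, 2.93]. Speed limits (rad/s): [2.57, 2.57, 3.01, 3.14, 3.14, 3.14].

### API

Orientations are given as a unit quaternion [w, x, y, z].
In Python, from plant import * gives the robot as it stands. The module is installed in compiled form; this text tells all that it offers.
- The arm moves only by the shell command python3 -m creep [FORCE], which reads ROWS from standard input. ROWS is a JSON list of rows, 1 to 12 of them, each an object with the fields tx, ty, tz (the shift in shares of 1 m (1.0 is 1 m)), drx, dry, drz (a rotation vector in shares of 2 pi rad (1.0 is 2 pi rad)), finger_gap (the opening from 0.0 (shut) to 1.0 (fully open)); a field left out counts as zero (the opening has to be given); each row is the pose to reach, as a shift and turn from the pose commanded when the command began, along the tool's axes at that moment; what a row does not reach only later rows make up. A row lasts 1/10 s, in which the tool goes at most 0.05 m and 0.15 rad, less where a joint would pass 70% of its speed; a pose out of reach is approached as far as the arm can. The fingers move at their own pace and stop on an object; FORCE is the grip in N (left out, the last holds). Time passes only in rows, so rows that do not move let the fingers close. It prints the time, the measured TCP pose, the force, the opening and the grip force at its end. Shift and turn numbers lie between -1 and 1, and a call with a number outside is refused. Input that does not fit is refused with a message, and nothing moves.
- sense(): the state, without advancing time (a new reading comes with each control period).
- camera(name): name is "scene" or "side" or "wrist"; returns the picture (400x640x3 uint8, red, green, blue); there is no depth.
- camera_params(name): a dict with "intrinsics" (3x3 intrinsics, pixels), "pose" (4x4, takes a point from camera to world coordinates). Camera axes: x right, y down, z forward; pixel columns grow to the right and rows downward; lengths in m; the calibration is good to about 2 mm. The wrist camera is an equidistant fisheye: a pixel r from the principal point sees the ray r / f radians off the axis. A picture is of the moment at which its call begins: read the wrist's pose just before it. camera_params takes no time and is no camera call; for the wrist camera it gives the pose at the moment of the call.
- close_job(): hands the job in; it is judged then, once.
The state is a dict: "time": time; "q": joint angles; "joint_vel": joint speeds; "joint_torque": joint torques, N m; "ee_pos": TCP position; "ee_rot": TCP orientation; "contact_force": force on the tool from outside, world axes, zero at the start; "moment": the same for the moment, N m; "width": opening from 0.0 (shut) to 1.0 (fully open); "grasp_force": force on a finger pad.
Only numpy, scipy, OpenCV 4.12 (cv2) and the standard library are available. Lean on these libraries where they do the work, as an engineer would, in place of code of your own. Each camera call takes 0.05 s, during which the arm holds its last target. There are 200 camera calls.

### The job

On the small crank press, push the half-open mould along its channel until it rests gently against the back gauge, without forcing the gauge. Then give the flywheel exactly one full turn forwards, easing it round slowly while the ram is pressing so that the mould's top half is closed gently, and stop with the ram right at the top again. Let go, and leave the mould against the gauge and everything else on the bench where it is.

Things in the scene. Friction and masses are not known exactly. Their poses are not given: they have to be found in the camera images.
- press: small blue bench crank press, fixed; base 300 x 175 mm, bed 35 mm above the table. Origin on the table below the ram's axis; x runs along the channel in under the ram from the open end near the robot, y to the flywheel side. Channel: from x = -190 mm, between rails 58.4 mm apart, 12 wide, 8 high. Columns 24 mm thick at y +-62. Head: 125 to 237 mm above the table, 60 mm deep (x), 165 wide
- channel_end (a point): point on the bed in the middle of the channel, 40 mm beyond the ram's axis. Near it the back gauge (gauge_c0), a steel block 16 mm thick, 57 wide and 18 high, closes the channel. Its screw is set by hand: its face stands anywhere up to 13 mm before or beyond this point and is not measured, so feel for it. It must not be pushed with more than 25 N
- mould: loose two-part aluminium mould, 0.5 to 0.8 kg, in the channel, 24 to 75 mm short of the gauge. Lower half 130 x 56 x 24 mm: origin at the centre of its underside, x along its length towards the gauge, z up. The top half, 70 x 56 x 14 mm, sits over its gauge end (centre 25 mm from the lower half's); the 55 mm at the loading end are bare. Gap to each rail 1.2 mm; sliding takes 2 to 6 N
- top_half (a joint): gap between the mould's halves in m: the top half is started on two tight greased dowels and stands 8 to 16 mm open; 0 = closed. It resists with 18 N plus about 10 N per mm/s, so only slow pressing is gentle. The closed mould is 38 mm high
- ram: the press ram with its flat steel platen, 60 x 50 x 12 mm. Origin at the centre of the platen's face, 107 mm above the table with the ram up; it comes down 34 mm, just to the height of the closed mould. It must not press with more than 70 N
- wheel (a joint): flywheel angle, rad: 0 = handle uppermost, ram up; grows forwards (from the top the handle goes towards press +x, then down, back and up). Ram travel at angle a about 17 mm x (1 - cos a) - 2.7 mm x sin^2 a; bottom at pi, up again at 2 pi. Starts within 0.2 of 0. It takes about 2 N at the handle, and up to 22 N more while the ram presses with 70 N; it does not run on when let go
- wheel_axis (a point): point on the flywheel's axis (parallel to press y) level with the middle of the handle: 161 mm from the press origin along press y, 180 mm above the table. The steel flywheel is a disc of 160 mm diameter; its outer face is 50 mm nearer the press than this point
- handle_grip (a point): middle of the crank handle: a black round grip of 22 mm diameter and 78 mm length parallel to press y, that spins freely on its pin, 55 mm from the flywheel's axis; free space of 50 mm between this point and the flywheel's face
- spare_mould: another, closed mould of the same shape, lying on the table beside the press, bystander; origin at the centre of its underside
- ring_die: black ring die, 96 mm diameter, 35 mm high, on the table beside the press, bystander; origin at the centre of its underside
- bin: red open bin 150 x 105 x 65 mm with spare dowels, bystander; origin at the centre of its underside
- frame: steel mould frame 150 x 150 x 18 mm, bystander; origin at the centre of its underside
- vee_block: stepped steel block 70 x 70 x 48 mm, bystander; origin at the centre of its underside
- mallet: hammer lying down, 240 mm long, bystander; origin at the centre of its underside
- seal: black rubber seal ring, 60 mm diameter, 8 mm high, on the table near the flywheel, bystander; origin at the centre of its underside

How it is judged:
By the outcome, as a careful person would: the job done as asked, in the order asked, and still so for the second after the job is handed in, with the robot touching nothing.
It also fails if it takes over 72 s, if anything falls off the work surface, if the arm or the gripper's body presses on something with over 40 N, if the wrist force passes 120 N, or if a joint passes its speed limit or range.

## Working session

There is one attempt and no reset: what is moved stays moved. The work goes in short steps, Python scripts to look and compute and a shell command to move; the robot and the scene stay as the last step left them, time stands still between calls to the robot, and variables do not carry over. Pictures are saved under pics/ and viewed, at most 10 in all, crops included, and the job is handed in when it is done.

```bash
mkdir -p pics; python3 - <<'E'
from plant import *
import cv2
for n in("scene","side"):
    p=camera_params(n);print(n,p["intrinsics"],p["pose"])
    cv2.imwrite(f"pics/{n}0.png",camera(n)[:,:,::-1])
s=sense();print(s)
E
```

```text
scene [[472.46798926   0.         319.88849625]
 [  0.         472.46798926 205.00064986]
 [  0.           0.           1.        ]] [[-0.65162441 -0.68052583  0.33506748  0.09716715]
 [-0.75853031  0.5821672  -0.29276803  0.35041523]
 [ 0.00417091 -0.44493363 -0.89555383  1.16120395]
 [ 0.          0.          0.          1.        ]]
side [[387.39533169   0.         320.34224087]
 [  0.         387.39533169 195.67931129]
 [  0.           0.           1.        ]] [[-0.67232846 -0.42841938  0.60368143 -0.23085025]
 [-0.74000255  0.36776696 -0.56315511  0.66750403]
 [ 0.01925248 -0.82535101 -0.56429163  0.80308515]
 [ 0.          0.          0.          1.        ]]
{'time': 0.1, 'q': array([-1.27131487e+00,  5.27931485e-02,  1.40163738e+00, -2.75275357e-05,
        1.68860832e+00, -7.03196109e-02]), 'joint_vel': array([-7.47827208e-05, -5.02728373e-04, -2.67076772e-03,  1.94955751e-05,
       -4.64190841e-05, -1.85441328e-04]), 'joint_torque': array([ 1.11178830e-03, -3.82582283e+01, -3.60986817e+01, -8.23233108e-05,
        4.74640241e-03, -9.28959821e-06]), 'ee_pos': array([ 0.18968157, -0.48926726,  0.24753934]), 'ee_rot': array([-7.16792457e-04,  9.82954580e-01,  1.83847137e-01, -9.62518177e-05]), 'contact_force': array([0.51556075, 0.11994023, 0.46928417]), 'moment': array([-0.00379994,  0.04089506, -0.04655225]), 'grasp_force': 0.0, 'width': 0.9993210145180551}
```

View pics/scene0.png

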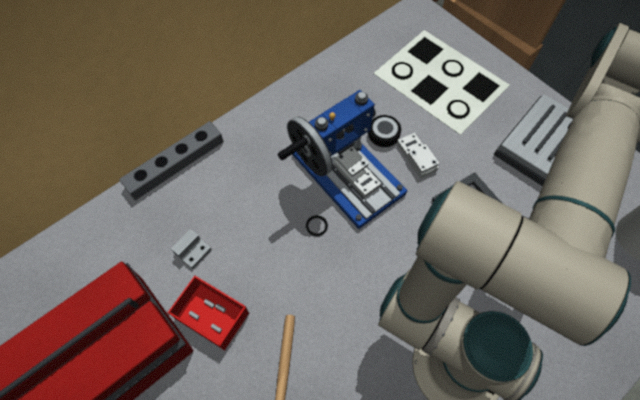

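View pics/side0.png

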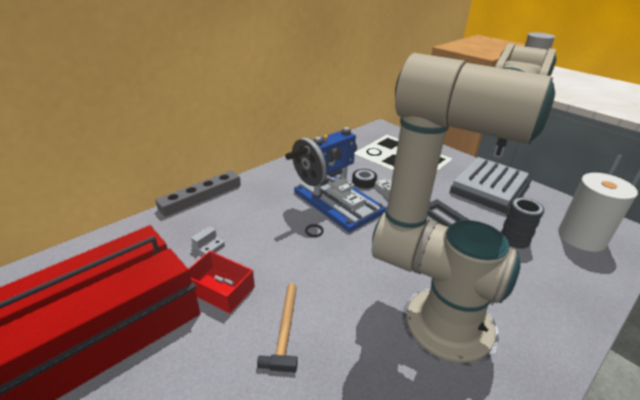

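The scene view shows the blue press around (345,160), with the flywheel at (308,145), its handle at (290,150), and the channel's open end near (385,205) facing the robot. Next I'll zoom in for accurate corners.

```bash
python3 - <<'E'
import cv2,numpy as np
a=cv2.imread("pics/scene0.png")[80:240,265:415];b=cv2.imread("pics/side0.png")[115:240,270:395]
a=cv2.resize(a,None,fx=3.7,fy=3.7,interpolation=cv2.INTER_CUBIC);a=a[:592,:]
cv2.imwrite("pics/crop0.png",a)
E
cat >h.py <<'E'
import numpy as np,cv2
from plant import *
from scipy.spatial.transform import Rotation as R
def ray(n,uv,p=None):
    p=p or camera_params(n);K=np.array(p["intrinsics"]);T=np.array(p["pose"])
    d=np.array([(uv[0]-K[0,2])/K[0,0],(uv[1]-K[1,2])/K[1,1],1.])
    if n=="wrist":
        r=np.hypot(*d[:2]);d=np.array([*(d[:2]/max(r,1e-9)*np.sin(r)),np.cos(r)])
    return T[:3,3],T[:3,:3]@(d/np.linalg.norm(d))
def onz(n,uv,z,p=None):
    o,d=ray(n,uv,p);return o+d*(z-o[2])/d[2]
def tri(rs):
    A=0;b=0
    for o,d in rs:
        M=np.eye(3)-np.outer(d,d);A=A+M;b=b+M@o
    x=np.linalg.solve(A,b);return x,[np.linalg.norm((np.eye(3)-np.outer(d,d))@(x-o)) for o,d in rs]
def proj(n,X,p=None):
    p=p or camera_params(n);K=np.array(p["intrinsics"]);T=np.array(p["pose"])
    c=T[:3,:3].T@(np.array(X)-T[:3,3])
    if n=="wrist":
        r=np.hypot(*c[:2]);t=np.arctan2(r,c[2]);c=np.array([*(c[:2]/max(r,1e-9)*t),1.])
    else: c=c/c[2]
    return (K@c)[:2]
def toolrot(Rw):  # rotation vector in current tool axes
    s=sense();q=s["ee_rot"];Rc=R.from_quat([q[1],q[2],q[3],q[0]]);return (Rc.inv()*R.from_matrix(Rw)).as_rotvec()
def totool(dw):
    s=sense();q=s["ee_rot"];return R.from_quat([q[1],q[2],q[3],q[0]]).inv().apply(dw)
E
python3 - <<'E'
from h import *
p=camera_params("wrist");print(p)
A=onz("scene",(360,227),.035);B=onz("scene",(406,190),.035);print(A,B,np.linalg.norm(A-B),(A+B)/2)
E
```

```text
{'intrinsics': array([[309.70691629,   0.        , 320.40285506],
       [  0.        , 309.70691629, 194.162723  ],
       [  0.        ,   0.        ,   1.        ]]), 'pose': array([[ 0.36109164, -0.8974512 , -0.25336568,  0.25303988],
       [-0.93252937, -0.34789788, -0.09672657, -0.4632443 ],
       [-0.00133801,  0.2711981 , -0.96252262,  0.37318451],
       [ 0.        ,  0.        ,  0.        ,  1.        ]])}
[ 0.40217833 -0.0554218   0.035     ] [ 0.40140766 -0.22440944  0.035     ] 0.16898939685661193 [ 0.40179299 -0.13991562  0.035     ]
```

View pics/crop0.png

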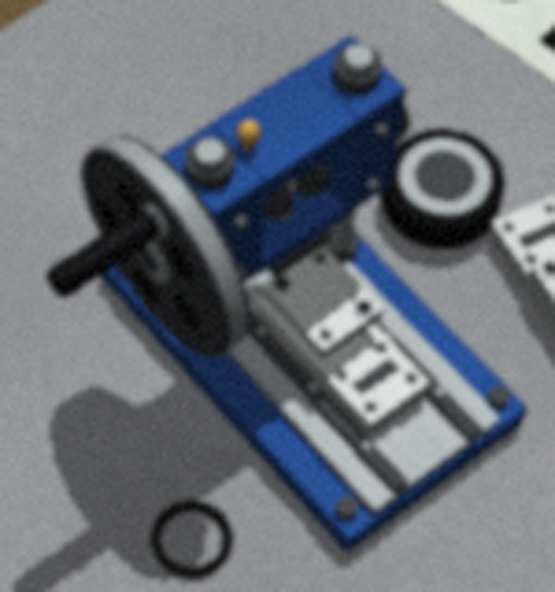

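The crop shows the flywheel on the robot's left (+y) side. The mould is half in, with its bare end and the channel floor facing the robot, and the gauge is hidden behind the head. The press yaw is near zero, with its origin around (0.59, -0.14). I'll move the wrist camera over and beyond the press to see the gauge and measure the pose.

The manual's scale: turns go in shares of 2 pi rad. Converting my numbers, 0.37 rad / 6.2832 = 0.0589.

```bash
echo '[{"tz": -0.05, "finger_gap": 0}, {"tz": -0.1, "finger_gap": 0}, {"tx": 0.05, "ty": -0.015, "tz": -0.1, "drz": 0.0159, "finger_gap": 0}, {"tx": 0.1, "ty": -0.03, "tz": -0.1, "drz": 0.0318, "finger_gap": 0}, {"tx": 0.15, "ty": -0.045, "tz": -0.1, "drz": 0.0477, "finger_gap": 0}, {"tx": 0.2, "ty": -0.06, "tz": -0.1, "drz": 0.0589, "finger_gap": 0}, {"tx": 0.25, "ty": -0.07, "tz": -0.1, "drz": 0.0589, "finger_gap": 0}, {"tx": 0.3, "ty": -0.085, "tz": -0.1, "drz": 0.0589, "finger_gap": 0}, {"tx": 0.345, "ty": -0.1, "tz": -0.1, "drz": 0.0589, "finger_gap": 0}, {"tx": 0.39, "ty": -0.115, "tz": -0.1, "drz": 0.0589, "finger_gap": 0}, {"tx": 0.435, "ty": -0.125, "tz": -0.1, "drz": 0.0589, "finger_gap": 0}, {"tx": 0.48, "ty": -0.14, "tz": -0.1, "drz": 0.0589, "finger_gap": 0}]' | python3 -m creep
echo '[{"tx": 0.04, "ty": -0.01, "finger_gap": 0}, {"tx": 0.07, "ty": -0.02, "finger_gap": 0}, {"tx": 0.07, "ty": -0.02, "finger_gap": 0}, {"tx": 0.07, "ty": -0.02, "finger_gap": 0}]' | python3 -m creep
python3 - <<'E'
from h import *
import pickle
p=camera_params("wrist");im=camera("wrist");pickle.dump((p,im),open("w1.pkl","wb"));s=sense();print(s["q"],s["ee_pos"],p["pose"])
cv2.imwrite("pics/w1.png",im[:,:,::-1])
E
```

```text
time: 1.3
ee_pos: [0.5879, -0.1842, 0.3476]
ee_rot: [-0.0, 1.0, -0.0, -0.0]
contact_force: [-0.3, -1.1, 0.5]
width: -0.002
grasp_force: 0.0
time: 1.7
ee_pos: [0.6568, -0.1655, 0.3466]
ee_rot: [-0.0, 1.0, 0.0, -0.001]
contact_force: [-0.5, 0.1, 0.2]
width: -0.0
grasp_force: 0.0
[-3.02227061e-01  5.30436482e-01  6.30017936e-01 -3.25069483e-04
  1.98180635e+00  1.26894259e+00] [ 0.65618013 -0.16601292  0.34799347] [[ 7.98233624e-05 -9.61789253e-01 -2.73790844e-01  7.25046522e-01]
 [-9.99999942e-01 -1.67669555e-04  2.97451211e-04 -1.64175176e-01]
 [-3.31991767e-04  2.73790804e-01 -9.61789210e-01  4.71978822e-01]
 [ 0.00000000e+00  0.00000000e+00  0.00000000e+00  1.00000000e+00]]
```

View pics/w1.png

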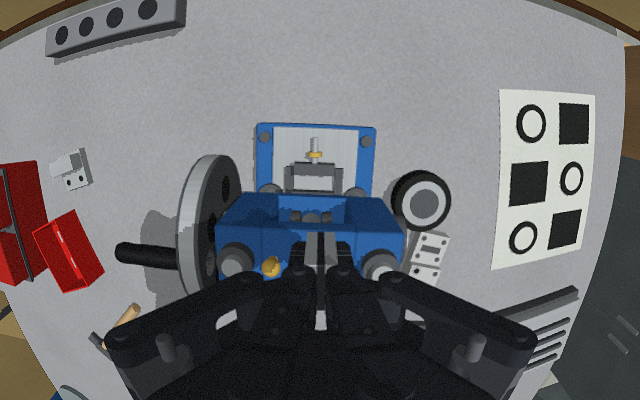

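The wrist view shows the press from beyond: rear base corners near (257,124) and (376,128), the gauge block around (313,178), the handle at (147,255), and the flywheel at (210,225). I'll crop in on the gauge.

```bash
python3 - <<'E'
from h import *
import pickle
p,im=pickle.load(open("w1.pkl","rb"))
c=cv2.resize(im[115:225,100:400],None,fx=2.65,fy=2.65,interpolation=cv2.INTER_CUBIC)
d=cv2.resize(im[150:225,265:365],None,fx=4,fy=4,interpolation=cv2.INTER_CUBIC)
o=np.zeros((600,800,3),np.uint8);o[:291,:795]=c;o[295:595,:400]=d
cv2.imwrite("pics/w1c.png",o[:,:,::-1])
for uv in((257,124),(376,128)):print(onz("wrist",uv,.035,p))
for uv in((290,165),(340,165),(290,191),(340,191)):print(onz("wrist",uv,.053,p))
E
```

```text
Traceback (most recent call last):
ValueError: could not broadcast input array from shape (292,795,3) into shape (291,795,3)
```

```bash
python3 - <<'E'
from h import *
import pickle
p,im=pickle.load(open("w1.pkl","rb"))
c=cv2.resize(im[115:225,100:400],None,fx=2.65,fy=2.65,interpolation=cv2.INTER_CUBIC)
d=cv2.resize(im[150:225,265:365],None,fx=4,fy=4,interpolation=cv2.INTER_CUBIC)
o=np.zeros((600,800,3),np.uint8);o[:292,:795]=c;o[295:595,:400]=d
cv2.imwrite("pics/w1c.png",o[:,:,::-1])
for uv in((257,124),(376,128)):print(onz("wrist",uv,.035,p))
for uv in((290,165),(340,165),(290,191),(340,191)):print(onz("wrist",uv,.053,p))
E
```

```text
[ 0.70422113 -0.07400405  0.035     ]
[ 0.69819055 -0.24285141  0.035     ]
[ 0.64755764 -0.1221415   0.053     ]
[ 0.64749048 -0.19099959  0.053     ]
[ 0.61039617 -0.12126541  0.053     ]
[ 0.61039948 -0.19156707  0.053     ]
```

View pics/w1c.png

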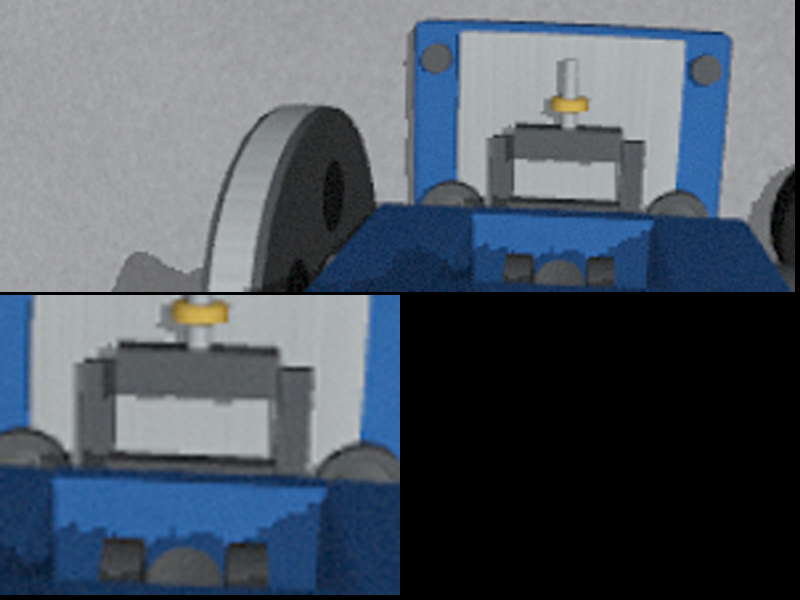

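The lower crop shows the gauge block at crop rows 345–395, about rows 162–175 full-frame, sitting between the rails. The bright channel floor lies in front of it, and the mould's front edge is near full-frame row 190. I'll compute from these and then look from the near side with the tool turned half round.

To row units: -1.8 rad / 6.2832 = -0.2865.

```bash
echo '[{"tx": -0.03, "drz": -0.0239, "finger_gap": 0}, {"tx": -0.06, "drz": -0.0477, "finger_gap": 0}, {"tx": -0.09, "ty": -0.01, "drz": -0.0716, "finger_gap": 0}, {"tx": -0.12, "ty": -0.015, "tz": 0.01, "drz": -0.0955, "finger_gap": 0}, {"tx": -0.15, "ty": -0.015, "tz": 0.02, "drz": -0.1194, "finger_gap": 0}, {"tx": -0.18, "ty": -0.015, "tz": 0.02, "drz": -0.1432, "finger_gap": 0}, {"tx": -0.2, "ty": -0.015, "tz": 0.02, "drz": -0.1671, "finger_gap": 0}, {"tx": -0.22, "ty": -0.015, "tz": 0.02, "drz": -0.191, "finger_gap": 0}, {"tx": -0.24, "ty": -0.015, "tz": 0.02, "drz": -0.2149, "finger_gap": 0}, {"tx": -0.25, "ty": -0.015, "tz": 0.02, "drz": -0.2387, "finger_gap": 0}, {"tx": -0.25, "ty": -0.015, "tz": 0.02, "drz": -0.2626, "finger_gap": 0}, {"tx": -0.25, "ty": -0.015, "tz": 0.02, "drz": -0.2865, "finger_gap": 0}]' | python3 -m creep
echo '[{"drz": -0.0239, "finger_gap": 0}, {"drz": -0.0477, "finger_gap": 0}, {"drz": -0.0716, "finger_gap": 0}, {"drz": -0.0955, "finger_gap": 0}, {"drz": -0.1194, "finger_gap": 0}, {"drz": -0.1432, "finger_gap": 0}, {"drz": -0.1671, "finger_gap": 0}, {"drz": -0.191, "finger_gap": 0}, {"drz": -0.2149, "finger_gap": 0}, {"drz": -0.2149, "finger_gap": 0}, {"drz": -0.2149, "finger_gap": 0}]' | python3 -m creep
python3 - <<'E'
from h import *
import pickle
p=camera_params("wrist");im=camera("wrist");pickle.dump((p,im),open("w2.pkl","wb"));print(p["pose"][:3,3])
cv2.imwrite("pics/w2.png",cv2.resize(im[80:330,150:520],None,fx=2.1,fy=2.1,interpolation=cv2.INTER_CUBIC)[:,:,::-1])
p,im=pickle.load(open("w1.pkl","rb"))
print("gauge",onz("wrist",(315,175.2),.053,p),"mouldfront z35",onz("wrist",(315,189),.035,p),"z59",onz("wrist",(315,192),.059,p))
E
```

```text
time: 2.95
ee_pos: [0.4049, -0.151, 0.3295]
ee_rot: [0.002, 0.62, 0.785, 0.0]
contact_force: [0.1, -0.5, -0.0]
width: -0.001
grasp_force: 0.0
time: 4.05
ee_pos: [0.4057, -0.1508, 0.3289]
ee_rot: [0.001, -0.002, 1.0, -0.0]
contact_force: [0.2, -0.7, 0.4]
width: -0.001
grasp_force: 0.0
[ 0.33617599 -0.14954169  0.45444476]
gauge [ 0.63306864 -0.15656414  0.053     ] mouldfront z35 [ 0.60849012 -0.15614929  0.035     ] z59 [ 0.61059504 -0.15657048  0.059     ]
```

View pics/w2.png

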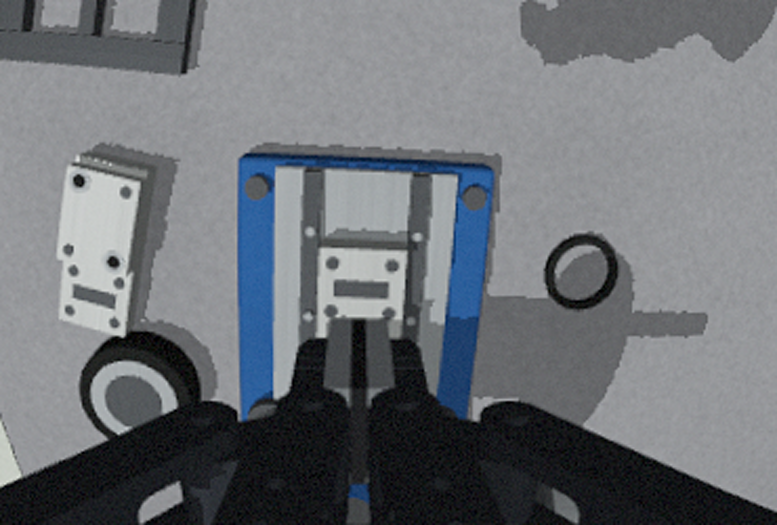

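This view from the near side shows the press front edge at crop (243,160)–(490,170). The mould's rear top edge runs (319,248)–(411,247), with rails either side at x≈322 and 413. Computing poses.

```bash
python3 - <<'E'
from h import *
import pickle
p,im=pickle.load(open("w2.pkl","rb"));p1,im1=pickle.load(open("w1.pkl","rb"))
f=lambda u,v,z:onz("wrist",(150+u/2.1,80+v/2.1),z,p)
for n,a in dict(mLt=(319,248,.059),mRt=(411,247,.059),mLb=(319,236,.035),railLin=(323,172,.043),railRin=(412,172,.043),railRin2=(412,230,.035),railL2=(318,230,.043)).items():print(n,f(*a))
# blue mask: outline of the base in both wrist views
for nm,(q,i) in dict(w1=(p1,im1),w2=(p,im)).items():
    h=cv2.cvtColor(i,cv2.COLOR_RGB2HSV);m=cv2.inRange(h,(100,120,40),(125,255,255))
    rows=range(135,165,5) if nm=="w1" else range(170,260,10)
    for r in rows:
        c=np.flatnonzero(m[r]);
        if nm=="w2":c=c[(c>250)&(c<400)]
        else: c=c[(c>240)&(c<390)]
        if len(c):
            print(nm,r,c[0],c[-1],onz("wrist",(c[0]-.5,r),.035,q)[:2].round(4),onz("wrist",(c[-1]+.5,r),.035,q)[:2].round(4))
    for cc in (275,320,360):
        c=np.flatnonzero(m[:,cc]); print(cc,c[:1],onz("wrist",(cc,c[0]),.035,q)[:2],onz("wrist",(cc,c[0]),.0,q)[:2])
# handle in w1 and scene: dark end
E
```

```text
mLt [ 0.45353141 -0.17431156  0.059     ]
mRt [ 0.45269293 -0.11588139  0.059     ]
mLb [ 0.45226813 -0.17570064  0.035     ]
railLin [ 0.40743869 -0.17214505  0.043     ]
railRin [ 0.40720898 -0.1150105   0.043     ]
railRin2 [ 0.44790892 -0.11346268  0.035     ]
railL2 [ 0.44597444 -0.17580547  0.043     ]
w1 135 257 374 [ 0.6884 -0.0728] [ 0.6881 -0.2409]
w1 140 257 374 [ 0.6812 -0.0726] [ 0.6809 -0.2411]
w1 145 257 374 [ 0.674  -0.0723] [ 0.6737 -0.2413]
w1 150 257 373 [ 0.6667 -0.0721] [ 0.6664 -0.2401]
w1 155 256 373 [ 0.6594 -0.0703] [ 0.6592 -0.2403]
w1 160 257 373 [ 0.6521 -0.0715] [ 0.6519 -0.2406]
275 [123] [ 0.70496231 -0.10001666] [ 0.70335365 -0.09487786]
320 [124] [ 0.70283469 -0.16346759] [ 0.70105563 -0.16341092]
360 [127] [ 0.69911092 -0.21985674] [ 0.6970336  -0.22431658]
w2 170 264 384 [ 0.42   -0.2292] [ 0.4194 -0.0601]
w2 180 263 383 [ 0.4343 -0.2312] [ 0.4338 -0.0608]
w2 190 263 382 [ 0.4489 -0.2318] [ 0.4484 -0.0615]
w2 200 263 381 [ 0.4637 -0.2326] [ 0.4632 -0.0621]
w2 210 264 380 [ 0.4788 -0.2319] [ 0.4783 -0.0626]
w2 220 264 379 [ 0.4943 -0.2328] [ 0.4938 -0.0631]
w2 230 264 377 [ 0.5102 -0.2337] [ 0.5096 -0.0651]
w2 240 264 376 [ 0.5264 -0.2347] [ 0.5259 -0.0655]
w2 250 264 375 [ 0.5432 -0.2359] [ 0.5426 -0.0658]
275 [153] [ 0.39621003 -0.21221508] [ 0.40121949 -0.21744478]
320 [155] [ 0.399205   -0.15037289] [ 0.40446437 -0.15044224]
360 [157] [ 0.40153314 -0.09538125] [ 0.40698678 -0.0908619 ]
```

Press estimate: yaw −0.046, origin ≈ (0.5925, −0.1526). The gauge face is at x≈0.633 and the mould's rear face at x≈0.453, so there is about 50 mm to push. I'll lower the closed fingers behind the mould.

To row units: 0.046 rad / 6.2832 = 0.0073.

```bash
echo '[{"tx": -0.01, "ty": 0.003, "tz": 0.03, "drz": 0.0048, "finger_gap": 0}, {"tx": -0.019, "ty": 0.006, "tz": 0.07, "drz": 0.0073, "finger_gap": 0}, {"tx": -0.019, "ty": 0.006, "tz": 0.11, "drz": 0.0073, "finger_gap": 0}, {"tx": -0.019, "ty": 0.006, "tz": 0.15, "drz": 0.0073, "finger_gap": 0}, {"tx": -0.019, "ty": 0.006, "tz": 0.19, "drz": 0.0073, "finger_gap": 0}, {"tx": -0.019, "ty": 0.006, "tz": 0.22, "drz": 0.0073, "finger_gap": 0}, {"tx": -0.019, "ty": 0.006, "tz": 0.24, "drz": 0.0073, "finger_gap": 0}, {"tx": -0.019, "ty": 0.006, "tz": 0.255, "drz": 0.0073, "finger_gap": 0}, {"tx": -0.019, "ty": 0.006, "tz": 0.264, "drz": 0.0073, "finger_gap": 0}, {"tx": -0.019, "ty": 0.006, "tz": 0.27, "drz": 0.0073, "finger_gap": 0}, {"tx": -0.019, "ty": 0.006, "tz": 0.272, "drz": 0.0073, "finger_gap": 0}, {"tx": -0.019, "ty": 0.006, "tz": 0.272, "drz": 0.0073, "finger_gap": 0}]' | python3 -m creep
echo '[{"tx": -0.003, "finger_gap": 0}, {"tx": -0.006, "finger_gap": 0}, {"tx": -0.009, "finger_gap": 0}, {"tx": -0.012, "finger_gap": 0}, {"tx": -0.014, "finger_gap": 0}, {"tx": -0.016, "finger_gap": 0}, {"tx": -0.018, "finger_gap": 0}, {"tx": -0.02, "finger_gap": 0}, {"tx": -0.022, "finger_gap": 0}, {"tx": -0.024, "finger_gap": 0}]' | python3 -m creep
```

```text
time: 5.3
ee_pos: [0.4257, -0.1446, 0.0567]
ee_rot: [0.0, 0.019, 1.0, -0.0]
contact_force: [-0.1, -1.1, 1.0]
width: -0.001
grasp_force: 0.0
time: 6.3
ee_pos: [0.4484, -0.1454, 0.0562]
ee_rot: [-0.002, 0.019, 1.0, 0.0]
contact_force: [-8.3, -0.0, 6.0]
width: 0.0
grasp_force: 3.9
```

In contact: 8 N and sliding. I'll push on at moderate speed, then creep.

```bash
echo '[{"tx": -0.002, "finger_gap": 0}, {"tx": -0.004, "finger_gap": 0}, {"tx": -0.006, "finger_gap": 0}, {"tx": -0.008, "finger_gap": 0}, {"tx": -0.01, "finger_gap": 0}, {"tx": -0.012, "finger_gap": 0}, {"tx": -0.014, "finger_gap": 0}, {"tx": -0.016, "finger_gap": 0}, {"tx": -0.018, "finger_gap": 0}, {"tx": -0.02, "finger_gap": 0}, {"tx": -0.022, "finger_gap": 0}, {"tx": -0.022, "finger_gap": 0}]' | python3 -m creep
```

```text
time: 7.5
ee_pos: [0.4708, -0.1463, 0.0563]
ee_rot: [-0.001, 0.019, 1.0, -0.0]
contact_force: [-5.0, -0.4, 3.8]
width: -0.001
grasp_force: 2.7
```

```bash
echo '[{"tx": -0.001, "finger_gap": 0}, {"tx": -0.002, "finger_gap": 0}, {"tx": -0.003, "finger_gap": 0}, {"tx": -0.004, "finger_gap": 0}, {"tx": -0.005, "finger_gap": 0}, {"tx": -0.006, "finger_gap": 0}, {"tx": -0.006, "finger_gap": 0}]' | python3 -m creep
```

```text
time: 8.2
ee_pos: [0.4765, -0.1465, 0.0562]
ee_rot: [-0.001, 0.019, 1.0, 0.0]
contact_force: [-6.9, 0.1, 3.8]
width: -0.0
grasp_force: 3.2
```

```bash
for i in 1; do echo '[{"tx": -0.0007, "finger_gap": 0}, {"tx": -0.0014, "finger_gap": 0}, {"tx": -0.002, "finger_gap": 0}, {"tx": -0.002, "finger_gap": 0}]' | python3 -m creep | grep -E 'ee_pos|force'; done; echo '[{"tx": -0.0007, "finger_gap": 0}, {"tx": -0.0014, "finger_gap": 0}, {"tx": -0.002, "finger_gap": 0}, {"tx": -0.002, "finger_gap": 0}]' | python3 -m creep | grep -E 'ee_pos|force'
```

```text
ee_pos: [0.4785, -0.1466, 0.0562]
contact_force: [-7.3, 0.3, 4.4]
grasp_force: 3.5
ee_pos: [0.4805, -0.1467, 0.0563]
contact_force: [-7.4, 0.8, 6.1]
grasp_force: 3.5
```

```bash
 echo '[{"tx": -0.0007, "finger_gap": 0}, {"tx": -0.0014, "finger_gap": 0}, {"tx": -0.002, "finger_gap": 0}, {"tx": -0.002, "finger_gap": 0}]' | python3 -m creep | grep -E 'ee_pos|force'
```

```text
ee_pos: [0.4824, -0.1467, 0.0562]
contact_force: [-6.6, 0.8, 4.7]
grasp_force: 3.5
```

```bash
 echo '[{"tx": -0.0007, "finger_gap": 0}, {"tx": -0.0014, "finger_gap": 0}, {"tx": -0.002, "finger_gap": 0}, {"tx": -0.002, "finger_gap": 0}]' | python3 -m creep | grep -E 'ee_pos|force'
```

```text
ee_pos: [0.4844, -0.1468, 0.0562]
contact_force: [-7.2, 0.2, 4.9]
grasp_force: 3.5
```

```bash
 echo '[{"tx": -0.0004, "finger_gap": 0}, {"tx": -0.0008, "finger_gap": 0}, {"tx": -0.0012, "finger_gap": 0}]' | python3 -m creep | grep -E 'ee_pos|force'
```

```text
ee_pos: [0.4855, -0.1468, 0.0562]
contact_force: [-7.1, -0.2, 5.6]
grasp_force: 3.8
```

```bash
 echo '[{"tx": -0.0004, "finger_gap": 0}, {"tx": -0.0008, "finger_gap": 0}, {"tx": -0.0012, "finger_gap": 0}]' | python3 -m creep | grep -E 'ee_pos|force'
```

```text
ee_pos: [0.4868, -0.1469, 0.0562]
contact_force: [-7.7, -0.5, 6.2]
grasp_force: 3.8
```

```bash
 echo '[{"tx": -0.0004, "finger_gap": 0}, {"tx": -0.0008, "finger_gap": 0}, {"tx": -0.0012, "finger_gap": 0}]' | python3 -m creep | grep -E 'ee_pos|force'
```

```text
ee_pos: [0.4879, -0.147, 0.0562]
contact_force: [-8.2, 0.9, 6.0]
grasp_force: 3.8
```

```bash
 echo '[{"tx": -0.0004, "finger_gap": 0}, {"tx": -0.0008, "finger_gap": 0}, {"tx": -0.0012, "finger_gap": 0}]' | python3 -m creep | grep -E 'ee_pos|force'
```

```text
ee_pos: [0.4892, -0.147, 0.0562]
contact_force: [-7.7, 0.7, 4.8]
grasp_force: 3.8
```

```bash
g(){ grep -E 'ee_pos|contact' | tee /dev/stderr | awk -F'[][,]' '/contact/{exit !($2>-11)}'; }
echo '[{"tx": -0.0004, "finger_gap": 0}, {"tx": -0.0008, "finger_gap": 0}]' | python3 -m creep | g && echo '[{"tx": -0.0004, "finger_gap": 0}, {"tx": -0.0008, "finger_gap": 0}]' | python3 -m creep | g && echo '[{"tx": -0.0004, "finger_gap": 0}, {"tx": -0.0008, "finger_gap": 0}]' | python3 -m creep | g && echo '[{"tx": -0.0004, "finger_gap": 0}, {"tx": -0.0008, "finger_gap": 0}]' | python3 -m creep | g && echo '[{"tx": -0.0004, "finger_gap": 0}, {"tx": -0.0008, "finger_gap": 0}]' | python3 -m creep | g && echo '[{"tx": -0.0004, "finger_gap": 0}, {"tx": -0.0008, "finger_gap": 0}]' | python3 -m creep | g
```

```text
ee_pos: [0.4933, -0.1472, 0.0562]
contact_force: [-12.6, 0.8, 9.4]
```

The log was overwritten by tee, but the guard stopped at 12.6 N. I'll confirm it's the gauge with a tiny further step.

```bash
 echo '[{"finger_gap": 0}]' | python3 -m creep | grep -E 'time|ee_pos|contact';echo '[{"tx": -0.0003, "finger_gap": 0}]' | python3 -m creep | grep -E 'ee_pos|contact'
```

```text
time: 12.3
ee_pos: [0.4933, -0.1472, 0.0562]
contact_force: [-12.9, 0.4, 7.5]
ee_pos: [0.4933, -0.1472, 0.0562]
contact_force: [-14.7, 1.0, 11.1]
```

The force rises while the position stays fixed, so the mould is resting on the gauge (about 7 N beyond friction). Next: back off, rise, turn a quarter, and look at the handle.

To row units: 0.95 rad / 6.2832 = 0.1512.

```bash
 echo '[{"tx": 0.005, "finger_gap": 0}, {"tx": 0.015, "finger_gap": 0}, {"tx": 0.025, "tz": -0.02, "finger_gap": 0}, {"tx": 0.03, "tz": -0.06, "finger_gap": 0}, {"tx": 0.03, "tz": -0.1, "finger_gap": 0}, {"tx": 0.03, "tz": -0.145, "drz": 0.008, "finger_gap": 0}, {"tx": 0.03, "tz": -0.19, "drz": 0.0318, "finger_gap": 0}, {"tx": 0.03, "tz": -0.235, "drz": 0.0557, "finger_gap": 0}, {"tx": 0.02, "ty": 0.01, "tz": -0.275, "drz": 0.0796, "finger_gap": 0.5}, {"tx": -0.01, "ty": 0.04, "tz": -0.29, "drz": 0.1035, "finger_gap": 1}, {"tx": -0.03, "ty": 0.07, "tz": -0.3, "drz": 0.1273, "finger_gap": 1}, {"tx": -0.05, "ty": 0.1, "tz": -0.3, "drz": 0.1512, "finger_gap": 1}]' | python3 -m creep
python3 - <<'E'
from h import *
s=sense();q=s["ee_rot"];Rc=R.from_quat([q[1],q[2],q[3],q[0]]).as_matrix();az=np.arctan2(Rc[1,0],Rc[0,0]);print("az",az,"rz needed",az-(np.pi/2-.046))
print("tool delta to view",totool(np.array([.600,.035,.36])-s["ee_pos"]))
E
```

```text
time: 13.6
ee_pos: [0.5498, -0.0481, 0.3582]
ee_rot: [0.002, 0.476, 0.879, 0.001]
contact_force: [0.2, -0.8, 0.0]
width: 0.677
grasp_force: 0.0
az 2.149606946095889 rz needed 0.6248106193009926
tool delta to view [ 0.04209414  0.08747516 -0.00168982]
```

To row units: 0.625 rad / 6.2832 = 0.0995.

```bash
 echo '[{"tx": 0.015, "ty": 0.03, "drz": 0.0239, "finger_gap": 1}, {"tx": 0.03, "ty": 0.06, "drz": 0.0477, "finger_gap": 1}, {"tx": 0.042, "ty": 0.087, "drz": 0.0716, "finger_gap": 1}, {"tx": 0.042, "ty": 0.087, "drz": 0.0955, "finger_gap": 1}, {"tx": 0.042, "ty": 0.087, "drz": 0.0995, "finger_gap": 1}, {"tx": 0.042, "ty": 0.087, "drz": 0.0995, "finger_gap": 1}]' | python3 -m creep |grep -E 'time|ee|width'
python3 - <<'E'
from h import *
import pickle
p=camera_params("wrist");im=camera("wrist");pickle.dump((p,im),open("w3.pkl","wb"))
o=np.zeros((560,800,3),np.uint8);o[:400,:640]=im
sc=camera("scene");pickle.dump(sc,open("s3.pkl","wb"));c=cv2.resize(sc[110:190,265:345],None,fx=2,fy=2);o[400:560,:160]=c
cv2.imwrite("pics/w3.png",o[:,:,::-1])
C=np.array([.5999,.0082,.18]);u=np.array([.99894,-.04598,0]);v=np.array([.04598,.99894,0])
p1,_=pickle.load(open("w1.pkl","rb"))
# handle outer end: rays in w1 & scene, side
for a in(-.2,0,.2):
    e=C+.055*(np.sin(a)*u+np.cos(a)*np.array([0,0,1]))+.039*v
    print(a,"w1",proj("wrist",e,p1).round(1),"scene",proj("scene",e).round(1),"side",proj("side",e).round(1),"w3 out",proj("wrist",e,p).round(1),"in",proj("wrist",e-.07*v,p).round(1))
E
```

```text
time: 14.2
ee_pos: [0.5981, 0.0337, 0.3563]
ee_rot: [0.0, 0.72, 0.694, -0.0]
width: 1.004
-0.2 w1 [114.6 256.3] scene [278.1 161.6] side [285.6 159.1] w3 out [311.9 178.2] in [311.9 255. ]
0 w1 [112.  247.2] scene [275.3 158.2] side [283.5 157.4] w3 out [325.2 178.7] in [324.2 255.6]
0.2 w1 [110.6 236.9] scene [272.6 155.2] side [281.4 156.3] w3 out [338.5 178.5] in [336.4 255.1]
```

View pics/w3.png

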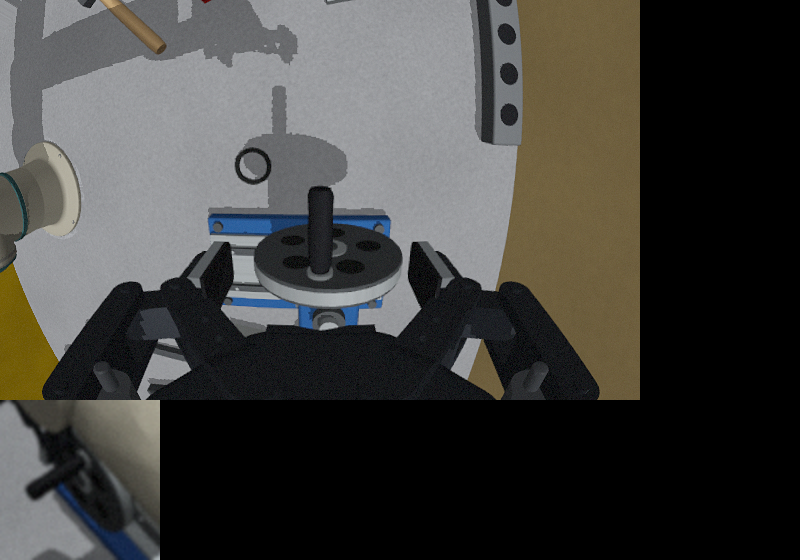

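The wrist view shows the handle end at (320,189) and its root at (321,272), between the open fingers at x≈220 and 425. I'll triangulate it across the views.

```bash
python3 - <<'E'
from h import *
import pickle
p1,i1=pickle.load(open("w1.pkl","rb"));p3,i3=pickle.load(open("w3.pkl","rb"));sc=pickle.load(open("s3.pkl","rb"));sd=cv2.imread("pics/side0.png")
def cols(i,rows,lo,hi,t=60):
    for r in rows:
        c=np.flatnonzero(i[r,lo:hi].max(-1)<t)+lo;print(r,c[:1],c[-1:],end="; ")
    print()
cols(i3,range(184,228,4),295,345)
for c in range(112,180,8):
    r=np.flatnonzero(i1[225:285,c].max(-1)<60)+225;print(c,r[:1],r[-1:],end="; ")
print()
g=sc[130:175,272:300].max(-1);
for r in range(145,166,2):
    c=np.flatnonzero(sc[r,270:305].max(-1)<60)+270;print(r,c[:1],c[-1:],end="; ")
print()
for r in range(146,166,2):
    c=np.flatnonzero(sd[r,275:305].max(-1)<60)+275;print(r,c[:1],c[-1:],end="; ")
print()
r={"w3":ray("wrist",(320.5,189),p3),"w1":ray("wrist",(118,253),p1),"sc":ray("scene",(282,155))}
for k in(("w3","w1"),("w3","sc"),("w3","w1","sc")):print(k,tri([r[x] for x in k]))
# axis direction from w3 at z=.235
print(onz("wrist",(320.5,189),.235,p3),onz("wrist",(320.5,240),.235,p3))
# flywheel hub centre-ish
E
```

```text
184 [] []; 188 [310] [330]; 192 [309] [332]; 196 [308] [333]; 200 [308] [332]; 204 [308] [332]; 208 [308] [332]; 212 [309] [332]; 216 [308] [332]; 220 [308] [332]; 224 [307] [343]; 
112 [] []; 120 [243] [261]; 128 [242] [263]; 136 [244] [264]; 144 [244] [265]; 152 [245] [266]; 160 [246] [267]; 168 [247] [268]; 176 [247] [269]; 
145 [290] [304]; 147 [288] [304]; 149 [284] [304]; 151 [281] [304]; 153 [279] [304]; 155 [278] [304]; 157 [279] [304]; 159 [281] [304]; 161 [300] [304]; 163 [300] [301]; 165 [302] [303]; 
146 [294] [303]; 148 [294] [304]; 150 [293] [304]; 152 [292] [304]; 154 [288] [304]; 156 [286] [304]; 158 [287] [300]; 160 [294] [300]; 162 [294] [300]; 164 [295] [300]; 
('w3', 'w1') (array([0.5971802 , 0.03895431, 0.2371354 ]), [np.float64(0.0003731606767747604), np.float64(0.0003731606767747859)])
('w3', 'sc') (array([0.59694292, 0.03520169, 0.23772533]), [np.float64(0.0039849756810908885), np.float64(0.003984975681090874)])
('w3', 'w1', 'sc') (array([0.59710521, 0.0360359 , 0.23922995]), [np.float64(0.0035464914608765853), np.float64(0.0012814304060384766), np.float64(0.00450666926655696)])
[0.59749422 0.03856207 0.235     ] [ 0.59577937 -0.00730307  0.235     ]
```

```bash
python3 - <<'E'
from h import *
import pickle
p3,i3=pickle.load(open("w3.pkl","rb"))
h=i3.max(-1).astype(int)
def edge(r,lo,hi):
    g=np.abs(np.diff(cv2.GaussianBlur(i3[r].astype(np.float32).mean(-1)[None],(5,1),0)[0]));k=g[lo:hi];return [(lo+j,int(k[j])) for j in np.argsort(-k)[:4]]
for r in(250,255,260,265):
    print(r,"L",edge(r,240,275),"R",edge(r,385,412))
for y in(-.05,-.062):
  for r,l,rr in((255,254.5,402.5),(260,254.5,402.5)):
    o,d=ray("wrist",(l,r),p3);o2,d2=ray("wrist",(rr,r),p3)
    print(y,[ (o+d*(y-o[1])/d[1]).round(4),(o2+d2*(y-o2[1])/d2[1]).round(4)],onz("wrist",(l,r),.18,p3).round(4),onz("wrist",(rr,r),.18,p3).round(4))
# hub pixel prediction and base columns for reference
h=cv2.cvtColor(i3,cv2.COLOR_RGB2HSV);m=cv2.inRange(h,(100,120,40),(125,255,255))
for r in(218,222,226,230):
    c=np.flatnonzero(m[r]);print(r,c[0],c[-1],onz("wrist",(c[0],r),.035,p3)[:2].round(4),onz("wrist",(c[-1],r),.035,p3)[:2].round(4))
E
```

```text
250 L [(np.int64(254), 18), (np.int64(253), 16), (np.int64(255), 10), (np.int64(252), 6)] R [(np.int64(410), 45), (np.int64(400), 43), (np.int64(409), 40), (np.int64(399), 31)]
255 L [(np.int64(253), 20), (np.int64(252), 15), (np.int64(254), 15), (np.int64(251), 6)] R [(np.int64(409), 57), (np.int64(401), 40), (np.int64(408), 39), (np.int64(410), 34)]
260 L [(np.int64(253), 45), (np.int64(252), 33), (np.int64(254), 29), (np.int64(251), 10)] R [(np.int64(409), 45), (np.int64(408), 41), (np.int64(401), 37), (np.int64(402), 34)]
265 L [(np.int64(253), 30), (np.int64(254), 26), (np.int64(252), 21), (np.int64(255), 19)] R [(np.int64(408), 44), (np.int64(407), 38), (np.int64(400), 29), (np.int64(409), 27)]
-0.05 [array([ 0.5204, -0.05  ,  0.1769]), array([ 0.6827, -0.05  ,  0.1899])] [ 0.5213 -0.0484  0.18  ] [ 0.6855 -0.0552  0.18  ]
-0.05 [array([ 0.5228, -0.05  ,  0.189 ]), array([ 0.6799, -0.05  ,  0.2012])] [ 0.5205 -0.0547  0.18  ] [ 0.6859 -0.0616  0.18  ]
-0.062 [array([ 0.5142, -0.062 ,  0.153 ]), array([ 0.6892, -0.062 ,  0.1671])] [ 0.5213 -0.0484  0.18  ] [ 0.6855 -0.0552  0.18  ]
-0.062 [array([ 0.5168, -0.062 ,  0.1661]), array([ 0.6862, -0.062 ,  0.1792])] [ 0.5205 -0.0547  0.18  ] [ 0.6859 -0.0616  0.18  ]
218 208 388 [ 0.4129 -0.0552] [ 0.6991 -0.0648]
222 209 389 [ 0.4136 -0.0621] [ 0.7009 -0.0715]
226 209 389 [ 0.4124 -0.0691] [ 0.7012 -0.0783]
230 210 389 [ 0.413  -0.0761] [ 0.7014 -0.0852]
```

Handle tip ≈ (0.597, 0.039, 0.236), so the handle is about 0.1–0.19 rad behind the top. I'll descend over it, straddle it and grip at about 80 N.

```bash
 echo '[{"tx": -0.01, "tz": 0.03, "finger_gap": 1}, {"tx": -0.02, "ty": -0.001, "tz": 0.065, "finger_gap": 1}, {"tx": -0.02, "ty": -0.001, "tz": 0.095, "finger_gap": 1}, {"tx": -0.02, "ty": -0.001, "tz": 0.115, "finger_gap": 1}, {"tx": -0.02, "ty": -0.001, "tz": 0.124, "finger_gap": 1}, {"tx": -0.02, "ty": -0.001, "tz": 0.124, "finger_gap": 1}, {"tx": -0.02, "ty": -0.001, "tz": 0.124, "finger_gap": 0.3}, {"tx": -0.02, "ty": -0.001, "tz": 0.124, "finger_gap": 0}, {"tx": -0.02, "ty": -0.001, "tz": 0.124, "finger_gap": 0}, {"tx": -0.02, "ty": -0.001, "tz": 0.124, "finger_gap": 0}]' | python3 -m creep 80; echo '[{"finger_gap": 0}, {"finger_gap": 0}, {"finger_gap": 0}]' | python3 -m creep
```

```text
time: 15.3
ee_pos: [0.5968, 0.0141, 0.233]
ee_rot: [0.0, 0.721, 0.693, 0.0]
contact_force: [0.1, -0.2, -0.1]
width: 0.331
grasp_force: 0.0
time: 15.6
ee_pos: [0.5968, 0.0141, 0.233]
ee_rot: [0.0, 0.721, 0.693, 0.0]
contact_force: [-0.5, -0.0, 3.5]
width: 0.231
grasp_force: 78.1
```

Gripped. First arc of 0.6 rad, watching the radial force to correct the wheel centre estimate (assumed C_x = 0.603).

```bash
 echo '[{"ty": 0.003, "tz": -0.0002, "finger_gap": 0}, {"ty": 0.0062, "tz": -0.0004, "finger_gap": 0}, {"ty": 0.0117, "tz": -0.0001, "finger_gap": 0}, {"ty": 0.0171, "tz": 0.0008, "finger_gap": 0}, {"ty": 0.0225, "tz": 0.0021, "finger_gap": 0}, {"ty": 0.0276, "tz": 0.004, "finger_gap": 0}, {"ty": 0.0326, "tz": 0.0064, "finger_gap": 0}, {"ty": 0.0326, "tz": 0.0064, "finger_gap": 0}]' | python3 -m creep
```

```text
time: 16.4
ee_pos: [0.631, 0.0125, 0.2275]
ee_rot: [0.002, 0.721, 0.693, 0.002]
contact_force: [6.5, 0.1, 6.5]
width: 0.232
grasp_force: 78.9
```

The two points on the circle give a centre of (0.6056, 0.1787), which agrees with the rim measurement. Continuing on that circle.

```bash
 echo '[{"ty": 0.0049, "tz": 0.001, "finger_gap": 0}, {"ty": 0.0095, "tz": 0.0041, "finger_gap": 0}, {"ty": 0.0137, "tz": 0.0077, "finger_gap": 0}, {"ty": 0.0175, "tz": 0.0116, "finger_gap": 0}, {"ty": 0.0209, "tz": 0.0159, "finger_gap": 0}, {"ty": 0.0239, "tz": 0.0205, "finger_gap": 0}, {"ty": 0.0264, "tz": 0.0254, "finger_gap": 0}, {"ty": 0.0264, "tz": 0.0254, "finger_gap": 0}]' | python3 -m creep
```

```text
time: 17.2
ee_pos: [0.6567, 0.0114, 0.1991]
ee_rot: [0.001, 0.721, 0.693, 0.001]
contact_force: [9.6, -1.8, 0.6]
width: 0.233
grasp_force: 78.7
```

```bash
 echo '[{"ty": 0.0021, "tz": 0.0031, "finger_gap": 0}, {"ty": 0.0036, "tz": 0.0084, "finger_gap": 0}, {"ty": 0.0045, "tz": 0.0138, "finger_gap": 0}, {"ty": 0.0049, "tz": 0.0193, "finger_gap": 0}, {"ty": 0.0048, "tz": 0.0231, "finger_gap": 0}, {"ty": 0.0046, "tz": 0.0264, "finger_gap": 0}, {"ty": 0.0046, "tz": 0.0264, "finger_gap": 0}]' | python3 -m creep
```

```text
time: 17.9
ee_pos: [0.6601, 0.0113, 0.1718]
ee_rot: [-0.0, 0.721, 0.693, -0.001]
contact_force: [7.4, -2.5, -3.9]
width: 0.235
grasp_force: 78.4
```

Still on the circle, a≈1.70. Now the slow pressing phase at about 0.1 rad/s.

```bash
 echo '[{"tz": 0.0005, "finger_gap": 0}, {"tz": 0.001, "finger_gap": 0}, {"tz": 0.0016, "finger_gap": 0}, {"ty": -0.0001, "tz": 0.0022, "finger_gap": 0}, {"ty": -0.0001, "tz": 0.0027, "finger_gap": 0}, {"ty": -0.0002, "tz": 0.0033, "finger_gap": 0}, {"ty": -0.0002, "tz": 0.0038, "finger_gap": 0}, {"ty": -0.0003, "tz": 0.0043, "finger_gap": 0}, {"ty": -0.0003, "tz": 0.0049, "finger_gap": 0}, {"ty": -0.0004, "tz": 0.0054, "finger_gap": 0}, {"ty": -0.0004, "tz": 0.006, "finger_gap": 0}, {"ty": -0.0005, "tz": 0.0065, "finger_gap": 0}]' | python3 -m creep
```

```text
time: 19.1
ee_pos: [0.6594, 0.0113, 0.1673]
ee_rot: [-0.0, 0.721, 0.693, -0.0]
contact_force: [1.4, -3.2, -0.2]
width: 0.232
grasp_force: 78.6
```

```bash
 echo '[{"ty": -0.0001, "tz": 0.0005, "finger_gap": 0}, {"ty": -0.0002, "tz": 0.001, "finger_gap": 0}, {"ty": -0.0003, "tz": 0.0016, "finger_gap": 0}, {"ty": -0.0005, "tz": 0.0022, "finger_gap": 0}, {"ty": -0.0006, "tz": 0.0027, "finger_gap": 0}, {"ty": -0.0008, "tz": 0.0033, "finger_gap": 0}, {"ty": -0.0009, "tz": 0.0038, "finger_gap": 0}, {"ty": -0.0011, "tz": 0.0043, "finger_gap": 0}, {"ty": -0.0013, "tz": 0.0049, "finger_gap": 0}, {"ty": -0.0014, "tz": 0.0054, "finger_gap": 0}, {"ty": -0.0016, "tz": 0.006, "finger_gap": 0}, {"ty": -0.0018, "tz": 0.0065, "finger_gap": 0}]' | python3 -m creep
```

```text
time: 20.3
ee_pos: [0.6586, 0.0114, 0.1636]
ee_rot: [0.002, 0.721, 0.693, 0.001]
contact_force: [1.0, -5.1, 9.6]
width: 0.233
grasp_force: 79.4
```

Pressing has begun (reaction about 10 N at the handle). Continuing slowly.

```bash
 echo '[{"ty": -0.0002, "tz": 0.0005, "finger_gap": 0}, {"ty": -0.0004, "tz": 0.001, "finger_gap": 0}, {"ty": -0.0006, "tz": 0.0015, "finger_gap": 0}, {"ty": -0.0008, "tz": 0.002, "finger_gap": 0}, {"ty": -0.001, "tz": 0.0025, "finger_gap": 0}, {"ty": -0.0012, "tz": 0.003, "finger_gap": 0}, {"ty": -0.0014, "tz": 0.0036, "finger_gap": 0}, {"ty": -0.0016, "tz": 0.0041, "finger_gap": 0}, {"ty": -0.0018, "tz": 0.0046, "finger_gap": 0}, {"ty": -0.002, "tz": 0.0051, "finger_gap": 0}, {"ty": -0.0023, "tz": 0.0056, "finger_gap": 0}, {"ty": -0.0025, "tz": 0.0061, "finger_gap": 0}]' | python3 -m creep
```

```text
time: 21.5
ee_pos: [0.6569, 0.0115, 0.1585]
ee_rot: [0.003, 0.721, 0.693, 0.002]
contact_force: [2.7, -5.0, 10.2]
width: 0.23
grasp_force: 79.5
```

```bash
 echo '[{"ty": -0.0003, "tz": 0.0005, "finger_gap": 0}, {"ty": -0.0005, "tz": 0.001, "finger_gap": 0}, {"ty": -0.0008, "tz": 0.0015, "finger_gap": 0}, {"ty": -0.001, "tz": 0.002, "finger_gap": 0}, {"ty": -0.0013, "tz": 0.0025, "finger_gap": 0}, {"ty": -0.0016, "tz": 0.003, "finger_gap": 0}, {"ty": -0.0019, "tz": 0.0034, "finger_gap": 0}, {"ty": -0.0021, "tz": 0.0039, "finger_gap": 0}, {"ty": -0.0024, "tz": 0.0044, "finger_gap": 0}, {"ty": -0.0027, "tz": 0.0048, "finger_gap": 0}, {"ty": -0.0029, "tz": 0.0053, "finger_gap": 0}, {"ty": -0.0032, "tz": 0.0058, "finger_gap": 0}]' | python3 -m creep
```

```text
time: 22.7
ee_pos: [0.6542, 0.0116, 0.1528]
ee_rot: [0.003, 0.721, 0.693, 0.003]
contact_force: [5.6, -4.8, 8.1]
width: 0.233
grasp_force: 79.5
```

```bash
 echo '[{"ty": -0.0003, "tz": 0.0005, "finger_gap": 0}, {"ty": -0.0006, "tz": 0.0009, "finger_gap": 0}, {"ty": -0.0009, "tz": 0.0014, "finger_gap": 0}, {"ty": -0.0012, "tz": 0.0018, "finger_gap": 0}, {"ty": -0.0015, "tz": 0.0023, "finger_gap": 0}, {"ty": -0.0019, "tz": 0.0027, "finger_gap": 0}, {"ty": -0.0022, "tz": 0.0032, "finger_gap": 0}, {"ty": -0.0025, "tz": 0.0036, "finger_gap": 0}, {"ty": -0.0028, "tz": 0.004, "finger_gap": 0}, {"ty": -0.0032, "tz": 0.0045, "finger_gap": 0}, {"ty": -0.0035, "tz": 0.0049, "finger_gap": 0}, {"ty": -0.0038, "tz": 0.0053, "finger_gap": 0}]' | python3 -m creep
```

```text
time: 23.9
ee_pos: [0.6506, 0.0117, 0.1471]
ee_rot: [0.003, 0.721, 0.693, 0.003]
contact_force: [7.9, -5.8, 7.0]
width: 0.235
grasp_force: 79.5
```

```bash
 echo '[{"ty": -0.0004, "tz": 0.0005, "finger_gap": 0}, {"ty": -0.0008, "tz": 0.0009, "finger_gap": 0}, {"ty": -0.0012, "tz": 0.0014, "finger_gap": 0}, {"ty": -0.0016, "tz": 0.0018, "finger_gap": 0}, {"ty": -0.002, "tz": 0.0022, "finger_gap": 0}, {"ty": -0.0024, "tz": 0.0027, "finger_gap": 0}, {"ty": -0.0028, "tz": 0.0031, "finger_gap": 0}, {"ty": -0.0032, "tz": 0.0035, "finger_gap": 0}, {"ty": -0.0036, "tz": 0.004, "finger_gap": 0}, {"ty": -0.004, "tz": 0.0044, "finger_gap": 0}, {"ty": -0.0045, "tz": 0.0048, "finger_gap": 0}, {"ty": -0.0049, "tz": 0.0052, "finger_gap": 0}]' | python3 -m creep
```

```text
time: 25.1
ee_pos: [0.6458, 0.012, 0.1413]
ee_rot: [0.003, 0.721, 0.693, 0.003]
contact_force: [9.9, -5.9, 4.6]
width: 0.23
grasp_force: 79.3
```

```bash
 echo '[{"ty": -0.0005, "tz": 0.0004, "finger_gap": 0}, {"ty": -0.001, "tz": 0.0008, "finger_gap": 0}, {"ty": -0.0015, "tz": 0.0012, "finger_gap": 0}, {"ty": -0.002, "tz": 0.0016, "finger_gap": 0}, {"ty": -0.0025, "tz": 0.0021, "finger_gap": 0}, {"ty": -0.003, "tz": 0.0025, "finger_gap": 0}, {"ty": -0.0035, "tz": 0.0029, "finger_gap": 0}, {"ty": -0.004, "tz": 0.0033, "finger_gap": 0}, {"ty": -0.0045, "tz": 0.0037, "finger_gap": 0}, {"ty": -0.005, "tz": 0.0041, "finger_gap": 0}, {"ty": -0.0055, "tz": 0.0044, "finger_gap": 0}, {"ty": -0.006, "tz": 0.0048, "finger_gap": 0}]' | python3 -m creep
```

```text
time: 26.3
ee_pos: [0.6395, 0.0122, 0.1355]
ee_rot: [0.003, 0.721, 0.693, 0.002]
contact_force: [10.5, -5.1, 1.5]
width: 0.234
grasp_force: 79.1
```

```bash
 echo '[{"ty": -0.0006, "tz": 0.0004, "finger_gap": 0}, {"ty": -0.0012, "tz": 0.0008, "finger_gap": 0}, {"ty": -0.0018, "tz": 0.0012, "finger_gap": 0}, {"ty": -0.0024, "tz": 0.0016, "finger_gap": 0}, {"ty": -0.0031, "tz": 0.002, "finger_gap": 0}, {"ty": -0.0037, "tz": 0.0024, "finger_gap": 0}, {"ty": -0.0044, "tz": 0.0027, "finger_gap": 0}, {"ty": -0.005, "tz": 0.0031, "finger_gap": 0}, {"ty": -0.0057, "tz": 0.0035, "finger_gap": 0}, {"ty": -0.0063, "tz": 0.0038, "finger_gap": 0}, {"ty": -0.007, "tz": 0.0042, "finger_gap": 0}, {"ty": -0.0076, "tz": 0.0045, "finger_gap": 0}]' | python3 -m creep
```

```text
time: 27.5
ee_pos: [0.6312, 0.0126, 0.1302]
ee_rot: [0.002, 0.721, 0.693, 0.001]
contact_force: [8.2, -5.3, -1.7]
width: 0.229
grasp_force: 78.9
```

```bash
 echo '[{"ty": -0.0007, "tz": 0.0003, "finger_gap": 0}, {"ty": -0.0014, "tz": 0.0006, "finger_gap": 0}, {"ty": -0.0021, "tz": 0.0009, "finger_gap": 0}, {"ty": -0.0028, "tz": 0.0012, "finger_gap": 0}, {"ty": -0.0035, "tz": 0.0015, "finger_gap": 0}, {"ty": -0.0043, "tz": 0.0018, "finger_gap": 0}, {"ty": -0.005, "tz": 0.0021, "finger_gap": 0}, {"ty": -0.0057, "tz": 0.0023, "finger_gap": 0}, {"ty": -0.0065, "tz": 0.0026, "finger_gap": 0}, {"ty": -0.0072, "tz": 0.0028, "finger_gap": 0}, {"ty": -0.008, "tz": 0.0031, "finger_gap": 0}, {"ty": -0.0087, "tz": 0.0033, "finger_gap": 0}]' | python3 -m creep
```

```text
time: 28.7
ee_pos: [0.6217, 0.013, 0.1263]
ee_rot: [0.001, 0.721, 0.693, 0.001]
contact_force: [5.4, -3.9, -0.6]
width: 0.233
grasp_force: 78.8
```

```bash
 echo '[{"ty": -0.0009, "tz": 0.0002, "finger_gap": 0}, {"ty": -0.0018, "tz": 0.0004, "finger_gap": 0}, {"ty": -0.0027, "tz": 0.0006, "finger_gap": 0}, {"ty": -0.0036, "tz": 0.0008, "finger_gap": 0}, {"ty": -0.0045, "tz": 0.001, "finger_gap": 0}, {"ty": -0.0054, "tz": 0.0012, "finger_gap": 0}, {"ty": -0.0063, "tz": 0.0014, "finger_gap": 0}, {"ty": -0.0072, "tz": 0.0015, "finger_gap": 0}, {"ty": -0.0081, "tz": 0.0017, "finger_gap": 0}, {"ty": -0.009, "tz": 0.0018, "finger_gap": 0}, {"ty": -0.0099, "tz": 0.0019, "finger_gap": 0}, {"ty": -0.0108, "tz": 0.002, "finger_gap": 0}]' | python3 -m creep
```

```text
time: 29.9
ee_pos: [0.6104, 0.0135, 0.1241]
ee_rot: [0.0, 0.721, 0.693, 0.0]
contact_force: [3.0, -4.0, -0.2]
width: 0.233
grasp_force: 78.7
```

```bash
 echo '[{"ty": -0.0009, "tz": 0.0001, "finger_gap": 0}, {"ty": -0.0018, "tz": 0.0001, "finger_gap": 0}, {"ty": -0.0027, "tz": 0.0002, "finger_gap": 0}, {"ty": -0.0036, "tz": 0.0002, "finger_gap": 0}, {"ty": -0.0045, "tz": 0.0002, "finger_gap": 0}, {"ty": -0.0054, "tz": 0.0002, "finger_gap": 0}, {"ty": -0.0063, "tz": 0.0002, "finger_gap": 0}, {"ty": -0.0072, "tz": 0.0001, "finger_gap": 0}, {"ty": -0.0081, "tz": 0.0001, "finger_gap": 0}, {"ty": -0.009, "finger_gap": 0}, {"ty": -0.0099, "tz": -0.0001, "finger_gap": 0}, {"ty": -0.011, "tz": -0.0002, "finger_gap": 0}]' | python3 -m creep
```

```text
time: 31.1
ee_pos: [0.5993, 0.014, 0.1242]
ee_rot: [0.0, 0.721, 0.693, 0.0]
contact_force: [1.9, -2.9, -0.4]
width: 0.23
grasp_force: 78.7
```

Bottom passed gently (a≈3.26). Now the return half.

```bash
 echo '[{"ty": -0.0051, "tz": -0.0007, "finger_gap": 0}, {"ty": -0.0104, "tz": -0.0021, "finger_gap": 0}, {"ty": -0.0155, "tz": -0.004, "finger_gap": 0}, {"ty": -0.0205, "tz": -0.0065, "finger_gap": 0}, {"ty": -0.0251, "tz": -0.0094, "finger_gap": 0}, {"ty": -0.0295, "tz": -0.0127, "finger_gap": 0}, {"ty": -0.0335, "tz": -0.0165, "finger_gap": 0}, {"ty": -0.0371, "tz": -0.0207, "finger_gap": 0}, {"ty": -0.0403, "tz": -0.0252, "finger_gap": 0}, {"ty": -0.0429, "tz": -0.03, "finger_gap": 0}, {"ty": -0.0451, "tz": -0.035, "finger_gap": 0}, {"ty": -0.0451, "tz": -0.035, "finger_gap": 0}]' | python3 -m creep; python3 -c "
import math;print()" 
```

```text
time: 32.3
ee_pos: [0.5541, 0.016, 0.1602]
ee_rot: [0.0, 0.721, 0.693, 0.0]
contact_force: [2.7, 0.0, 0.9]
width: 0.228
grasp_force: 79.0
```

```bash
python3 - <<'E'
import numpy as np
from scipy.optimize import least_squares
P=np.array([[.5968,.233],[.631,.2275],[.6567,.1991],[.6601,.1718],[.6594,.1673],[.6586,.1636],[.6569,.1585],[.6542,.1528],[.6506,.1471],[.6458,.1413],[.6395,.1355],[.6312,.1302],[.6217,.1263],[.6104,.1241],[.5993,.1242],[.5541,.1602]])
for fix in(0,1):
    r=least_squares(lambda v:np.hypot(*(P-v[:2]).T)-(.055 if fix else v[2]),[.6056,.1787,.055]);print(r.x,np.abs(r.fun).max())
c=r.x;a=np.arctan2(.5541-c[0],.1602-c[1]);print(a+2*np.pi)
for t in list(np.arange(4.47,5.5,.1))+list(np.arange(5.5,6.29,.08))+[6.2832]:print(round(t,3),(c[0]+.055*np.sin(t)-.5541).round(4),-(c[1]+.055*np.cos(t)-.1602).round(4))
E
```

```text
[0.60574731 0.17878534 0.0549028 ] 0.00012530343770612157
[0.60566868 0.17882829 0.055     ] 0.00016987695212729303
4.365742579430599
4.47 -0.0018 -0.0054
4.57 -0.0029 -0.0108
4.67 -0.0034 -0.0163
4.77 -0.0033 -0.0218
4.87 -0.0027 -0.0273
4.97 -0.0016 -0.0326
5.07 0.0 -0.0379
5.17 0.0022 -0.0429
5.27 0.0049 -0.0477
5.37 0.008 -0.0522
5.47 0.0116 -0.0564
5.5 0.0128 -0.0576
5.58 0.016 -0.0606
5.66 0.0195 -0.0633
5.74 0.0231 -0.0657
5.82 0.027 -0.0678
5.9 0.031 -0.0696
5.98 0.0351 -0.0711
6.06 0.0394 -0.0723
6.14 0.0437 -0.0731
6.22 0.0481 -0.0735
6.283 0.0516 -0.0736
```

The circle fits to 0.2 mm. Continuing, slowing towards the top (target TCP x = 0.6057).

```bash
 echo '[{"ty": -0.0018, "tz": -0.0054, "finger_gap": 0}, {"ty": -0.0029, "tz": -0.0108, "finger_gap": 0}, {"ty": -0.0034, "tz": -0.0163, "finger_gap": 0}, {"ty": -0.0033, "tz": -0.0218, "finger_gap": 0}, {"ty": -0.0027, "tz": -0.0273, "finger_gap": 0}, {"ty": -0.0016, "tz": -0.0326, "finger_gap": 0}, {"tz": -0.0379, "finger_gap": 0}, {"ty": 0.0022, "tz": -0.0429, "finger_gap": 0}, {"ty": 0.0049, "tz": -0.0477, "finger_gap": 0}, {"ty": 0.008, "tz": -0.0522, "finger_gap": 0}, {"ty": 0.0116, "tz": -0.0564, "finger_gap": 0}, {"ty": 0.0116, "tz": -0.0564, "finger_gap": 0}]' | python3 -m creep; echo '[{"ty": 0.0044, "tz": -0.0042, "finger_gap": 0}, {"ty": 0.0079, "tz": -0.0069, "finger_gap": 0}, {"ty": 0.0115, "tz": -0.0093, "finger_gap": 0}, {"ty": 0.0154, "tz": -0.0114, "finger_gap": 0}, {"ty": 0.0194, "tz": -0.0132, "finger_gap": 0}, {"ty": 0.0235, "tz": -0.0147, "finger_gap": 0}, {"ty": 0.0278, "tz": -0.0159, "finger_gap": 0}, {"ty": 0.0321, "tz": -0.0167, "finger_gap": 0}, {"ty": 0.0321, "tz": -0.0167, "finger_gap": 0}]' | python3 -m creep
```

```text
time: 33.5
ee_pos: [0.5667, 0.0154, 0.2173]
ee_rot: [0.001, 0.721, 0.693, 0.001]
contact_force: [-2.0, 2.6, 5.1]
width: 0.231
grasp_force: 79.7
time: 34.4
ee_pos: [0.5992, 0.0139, 0.2333]
ee_rot: [0.001, 0.721, 0.693, 0.001]
contact_force: [0.4, 1.9, 4.9]
width: 0.233
grasp_force: 80.1
```

```bash
 echo '[{"ty": 0.002, "tz": -0.0003, "finger_gap": 0}, {"ty": 0.004, "tz": -0.0004, "finger_gap": 0}, {"ty": 0.0055, "tz": -0.0004, "finger_gap": 0}, {"ty": 0.0064, "tz": -0.0004, "finger_gap": 0}, {"ty": 0.0064, "tz": -0.0004, "finger_gap": 0}, {"ty": 0.0064, "tz": -0.0004, "finger_gap": 0}]' | python3 -m creep
```

```text
time: 35.0
ee_pos: [0.6052, 0.0137, 0.2337]
ee_rot: [0.001, 0.721, 0.693, 0.001]
contact_force: [-0.2, 1.7, 5.4]
width: 0.231
grasp_force: 80.0
```

```bash
 echo '[{"ty": 0.0005, "tz": 0.0004, "finger_gap": 0}, {"ty": 0.0005, "tz": 0.0004, "finger_gap": 0}, {"ty": 0.0005, "tz": 0.0004, "finger_gap": 0}]' | python3 -m creep; echo '[{"finger_gap": 0.3}, {"finger_gap": 0.5}, {"finger_gap": 0.8}, {"finger_gap": 1}, {"finger_gap": 1}, {"finger_gap": 1}, {"finger_gap": 1}]' | python3 -m creep
```

```text
time: 35.3
ee_pos: [0.6057, 0.0136, 0.2337]
ee_rot: [0.001, 0.721, 0.693, 0.001]
contact_force: [-1.2, 1.5, 7.2]
width: 0.231
grasp_force: 80.1
time: 36.0
ee_pos: [0.6049, 0.0137, 0.2324]
ee_rot: [0.0, 0.721, 0.693, -0.0]
contact_force: [-0.4, 0.3, -0.7]
width: 1.0
grasp_force: 0.0
```

```bash
 echo '[{"tz": -0.02, "finger_gap": 1}, {"tz": -0.06, "finger_gap": 1}, {"tx": 0.01, "tz": -0.1, "finger_gap": 1}, {"tx": 0.02, "ty": -0.004, "tz": -0.124, "finger_gap": 1}, {"tx": 0.02, "ty": -0.006, "tz": -0.124, "finger_gap": 1}, {"tx": 0.02, "ty": -0.006, "tz": -0.124, "finger_gap": 1}]' | python3 -m creep|grep -E 'ee|time|cont'
python3 - <<'E'
from h import *
import pickle
p=camera_params("wrist");im=camera("wrist");pickle.dump((p,im),open("w4.pkl","wb"))
p3,i3=pickle.load(open("w3.pkl","rb"))
for q,i in((p3,i3),(p,im)):
    for r in(200,210):
        c=np.flatnonzero(i[r,295:350].max(-1)<60)+295;print(r,c[0],c[-1],onz("wrist",(c.mean() if 0 else (c[0]+c[-1])/2,r),.235,q).round(4))
    print("rim",onz("wrist",(253.5,258),.18,q)[:2])
o=np.zeros((400,640,3),np.uint8);o[:]=im;cv2.imwrite("pics/w4.png",o[:,:,::-1])
E
```

```text
time: 36.6
ee_pos: [0.5996, 0.034, 0.3564]
ee_rot: [0.0, 0.721, 0.693, 0.0]
contact_force: [0.8, 1.0, -0.4]
200 308 332 [0.5967 0.0291 0.235 ]
210 309 332 [0.5968 0.0203 0.235 ]
rim [ 0.5196513  -0.05216569]
200 316 341 [0.6054 0.0291 0.235 ]
210 317 340 [0.6051 0.0204 0.235 ]
rim [ 0.52106566 -0.05170565]
```

View pics/w4.png

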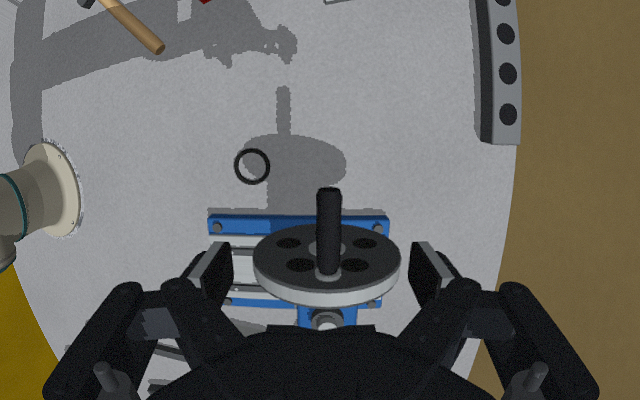

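The handle is centred on the hub (x≈328 against a rim centre of 327), so the ram is at the top. A quick check of the mould from the scene camera.

```bash
 echo '[{"tx": 0.02, "tz": -0.03, "finger_gap": 1}, {"tx": 0.05, "tz": -0.06, "finger_gap": 1}, {"tx": 0.1, "tz": -0.06, "finger_gap": 1}, {"tx": 0.15, "tz": -0.06, "finger_gap": 1}, {"tx": 0.2, "tz": -0.06, "finger_gap": 1}, {"tx": 0.25, "tz": -0.06, "finger_gap": 1}, {"tx": 0.25, "tz": -0.06, "finger_gap": 1}]' | python3 -m creep|grep -E 'ee|time|cont'
python3 - <<'E'
from h import *
im=camera("scene")
print([proj("scene",X).round(1) for X in((.5043,-.176,.059),(.5043,-.118,.059))])
a=cv2.resize(im[80:240,265:415],None,fx=3.7,fy=3.7,interpolation=cv2.INTER_CUBIC)
cv2.imwrite("pics/s5.png",a[:,:,::-1])
E
```

```text
time: 37.35
ee_pos: [0.6093, 0.2897, 0.4103]
ee_rot: [-0.002, 0.719, 0.695, -0.004]
contact_force: [0.3, 0.2, -0.9]
[array([367.7, 170.6]), array([351.9, 182.8])]
```

View pics/s5.png

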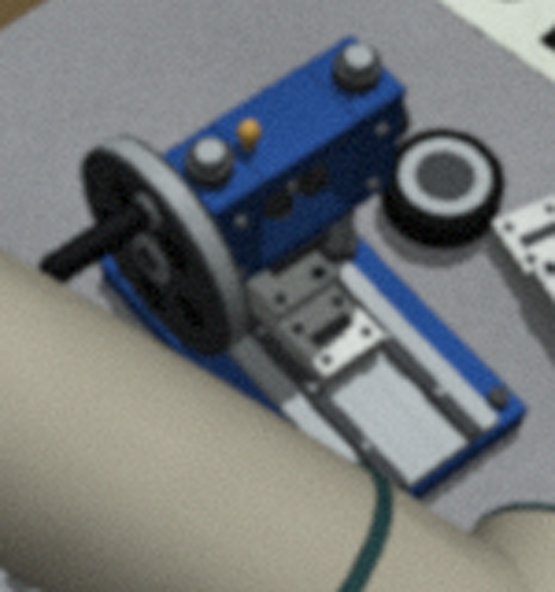

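The mould's rear corners appear at crop (383,333) and (320,375), matching the predicted (380,335) and (321,380). It is closed and still at the gauge, and the robot is clear.

```bash
python3 -c "
from plant import *
print(close_job())"
```

```text
the job is handed in; nothing more can be done
None
```

I handed the job in at about 37 s: the mould is pushed up against the back gauge and closed slowly by one full forward turn. The handle is let go at the top, the ram is up, and the robot is clear of everything.

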